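# Swap the cookie cutters behind the sugar caddy and the jar

## Task

I need the star cutter from the back of the wooden stand and am done with the ring cutter. First set the sugar caddy and the glass jar that stand in the way upright on the pale wooden side board; then lay the star cutter flat in the middle of the round cork trivet, and after it the ring cutter flat in the star's old place at the back of the stand. Last, put the caddy and the jar each back exactly where it stood, the caddy lying along the stand as before, and leave the little clear cap and the tape roll alone.

Things in the scene. Friction and masses are not known exactly. Their poses are not given: they have to be found in the camera images.
- stand: Dark wooden stand, fixed, yaw up to 0.2. x to its back, y left; origin at table height under the middle of its back place (star's start). Base top z = 8 mm, x -78 to 46, y -112 to 112 mm, front open; back board 50 mm high, face at x = 40; lips 22 mm high at y = +-112 to 120. Caddy and jar stand near x = -25, y = +66 and -66 mm; which is left varies.
- side_board: Pale plain wooden side board, a rectangle 110 x 190 x 8 mm (x, y, z), fixed on the table nearer the robot; origin at the centre of its underside, top at z = 8 mm; long side along its y. The caddy (its long side across the board) and the jar fit side by side, 50 mm either way from the middle along y.
- trivet: Round cork trivet, 110 mm diameter, 8 mm thick, fixed on the table; origin at the centre of its underside, top at z = 8 mm.
- caddy: White ceramic sugar caddy full of packets, 52 mm (its x) x 76 mm (its y) x 71 mm high, about 0.24 kg, loose; origin at the centre of its underside. On the stand its long side (y) runs along the stand's x. Take it across its 52 mm width from above, about 45 mm up, clear of the stand's lips and the cutters.
- jar: Clear closed glass jar with an aluminium lid, round, 56 mm diameter, 100 mm high, about 0.25 kg, loose, upright; origin at the centre of its underside. Straight glass sides up to about 70 mm, then a shoulder and the lid (50 mm diameter, 84 to 100 mm up); take it about 60 mm up.
- star_cutter: Star-shaped tin cookie cutter, open, thin sheet, 62 x 60 x 23 mm, 30 g, loose, lying flat; origin at the centre of its underside. At the start in the back place of the stand, about 9 mm from the back board, the caddy and the jar, its x (62 mm) and y (60 mm, one point at -y) along the stand's within 0.15 rad; grip it outside, closing along the stand's y. It may end turned any way.
- ring_cutter: Round ring-shaped tin cookie cutter (open in the middle, thin wall), 62 mm diameter, 23 mm high, 30 g, loose, lying flat; origin at the centre of its underside. At the start on the table (z = 0) to one side of the stand.
- tape: Bystander, not to be moved: cream-coloured tape roll on its spool, 58 mm diameter, 18 mm high, loose on the table on the other side of the stand from the ring cutter; origin at the centre of its underside.
- cap: Bystander, not to be moved: small clear plastic cap, 27 mm diameter, 16 mm high, loose, on the front of the stand between the caddy and the jar; origin at the centre of its underside.
Things that resemble listed ones, but are neither listed nor needed, are in the scene too. What is shaped like the jar but red is not meant.

How it is judged:
On the way, in this order (a step that is already met when the one before it is completed fails the run):
1. the caddy and the jar both stand upright and released on the side board (x of caddy in the frame of side_board between -0.055 and 0.055 m and y of caddy in the frame of side_board between -0.095 and 0.095 m and z of caddy in the frame of side_board between 0.004 and 0.014 m and angle between each of caddy, jar's own z axis and vertical below 0.15 rad and linear speed of each of caddy, jar below 0.02 m/s and angular speed of each of caddy, jar below 0.3 rad/s and contact force between each of caddy, jar and the fingers below 0.3 N and x of jar in the frame of side_board between -0.055 and 0.055 m and y of jar in the frame of side_board between -0.095 and 0.095 m and z of jar in the frame of side_board between 0.004 and 0.014 m), for 0.2 s.
2. the star cutter lies released in the middle of the trivet (horizontal distance between star_cutter and trivet below 0.015 m and z of star_cutter in the frame of trivet between 0.004 and 0.014 m and angle between star_cutter's own z axis and vertical below 0.15 rad and linear speed of star_cutter below 0.02 m/s and angular speed of star_cutter below 0.3 rad/s and contact force between star_cutter and the fingers below 0.3 N), for 0.2 s.
3. the ring cutter lies released in the back place of the stand (horizontal distance between ring_cutter and stand below 0.012 m and z of ring_cutter in the frame of stand between 0.004 and 0.014 m and angle between ring_cutter's own z axis and vertical below 0.15 rad and linear speed of ring_cutter below 0.02 m/s and angular speed of ring_cutter below 0.3 rad/s and contact force between ring_cutter and the fingers below 0.3 N), for 0.2 s.
4. the caddy and the jar are back where they stood, the cutters still in their new places (all of step 2 and all of step 3 and distance of each of caddy, jar from where it was at the start of the episode below 0.015 m and angle between each of caddy, jar's own z axis and vertical below 0.15 rad and linear speed of each of caddy, jar below 0.02 m/s and angular speed of each of caddy, jar below 0.3 rad/s and contact force between each of caddy, jar and the fingers below 0.3 N and angle between the y axis of caddy and the x axis of stand, either way round below 0.25 rad), for 0.2 s.
At the end, for the whole second after the job is handed in: Star flat on the trivet within 15 mm of its middle; ring flat within 12 mm of the middle of the stand's back place; caddy and jar upright within 15 mm of where each stood, the caddy's long side within 0.25 rad of the stand's front-to-back direction; all released and at rest (all of step 4); the robot touches nothing.
It fails at once if the clear cap or the tape roll is moved by more than 20 mm (distance of any of cap, tape from where it was at the start of the episode above 0.02 m).
It fails at once if the jar or the caddy is tipped over (angle between any of jar, caddy's own z axis and vertical above 0.6 rad).
It also fails if it takes over 128 s, if anything falls off the work surface, if the arm or the gripper's body presses on something with over 40 N, if the wrist force passes 120 N, or if a joint passes its speed limit or range.

## Robot

A 6-joint arm with a two-finger parallel gripper is mounted at the origin on a cart in front of the work surface, level with it; the furniture and walls round the work are solid. World frame = base frame: x ahead of the robot, y to its left, z up, the work surface at z = 0. Lengths are in m, angles in rad, forces in N, time in s.
With the tool pointing down it reaches from about 0.375 to 0.9 m from the base axis. Payload 3.1 kg.
Tool frame: the origin (TCP) lies between the finger pads; the fingertips stand manip.finger_overhang ahead of it and the grasp point (between the pads) lies 5 mm behind it (manip.finger_overhang is the distance from the TCP to the fingertips, in m); z points along the fingers, y is the line along which they close (so a half turn about z gives the same grasp; the last joint's range is limited). The gripper opens to 85 mm and grips with 20 to 120 N. Pads are 22 mm wide; open, the fingers measure 114 mm over their backs; the gripper's body (76 mm by 85 mm) begins 54 mm behind the grasp point. The pads swing forward as they close: fully open they stand 13 mm farther back than shut.
Start: joints at [-1.371, 0.527, 1.433, -0, 1.181, -0.178], TCP at [0.231, -0.581, 0.245] pointing down, gripper open.
Joint ranges: [-3.08, 3.08], [-0.75, 2.2], [0.22, 2.44], [-1.43, 4.57], [0, 2.65], [-2.85, 2.85]. Speed limits (rad/s): [2.79, 2.79, 3.14, 3.14, 3.14, 3.14].

## Interface

Orientations are given as a unit quaternion [x, y, z, w].
In Python, from station import manip gives the robot as it stands.
- The arm moves only by the tool drive_tool, never from a script. Its argument "plan" is a list of rows, each a list of 7 numbers: the shift along the tool's x, y, z in m, then the turn, a rotation vector about the tool's x, y, z in degrees, then the opening, from -1 (shut) to 1 (fully open). In form: [[x, y, z, wx, wy, wz, gripper], ...]. A call has 1 to 10 rows; each row shifts and turns the commanded pose from where the row before left it, along the tool's axes as they then stand; what a row does not reach is not made up. A row lasts 1/10 s, in which the tool goes at most 50 mm and 8.59 degrees, less where a joint would pass 70% of its speed; a pose out of reach is approached as far as the arm can. A call is refused whole if a number of a shift passes 0.05 or a number of a turn 8.59, either way. A call with a gripper value outside its range is refused whole. The fingers move at their own pace and stop on an object; "newtons" is the grip in N (left out, the last holds). Time passes only in rows, so rows that do not move let the fingers close. It gives the time, the measured TCP pose, the force, the opening and the grip force at its end, in the units of the state.
- manip.sense(): the state, without advancing time (a new reading comes with each control period).
- manip.snapshot(name): name is "side" or "top" or "wrist"; returns a dict with "image" (420x560x3 uint8, red, green, blue), "z_map" (420x560 float32, m along the optical axis (not along the pixel's ray), 0 where there is no reading), "fov_y" (degrees; the focal length in pixels is half the picture's height over the tangent of half this angle, whatever the lens; pixels are square), "cx", "cy" (the principal point, pixels), "extrinsics" (4x4, takes a point from camera to world coordinates); the wrist camera has in their place "mount" (4x4, takes a point from camera to tool coordinates, whose origin is the TCP and whose axes are the flange's). Camera axes: x right, y up, looking along -z (the intrinsics and any distortion apply to the point x, -y, -z); pixel columns grow to the right and rows downward; lengths in m; the calibration is good to about 2 mm. The wrist camera is an equidistant fisheye: a pixel r from the principal point sees the ray r / f radians off the axis. A picture is of the moment at which its call begins: read the wrist's pose just before it.
- manip.sign_off(): hands the job in; it is judged then, once.
The state is a dict: "t": time; "q": joint angles; "qd": joint speeds; "tau": joint torques, N m; "tcp_pos": TCP position; "tool_rot": TCP orientation; "force": force on the tool from outside, world axes, zero at the start; "ft_torque": the same for the moment, N m; "finger_gap": opening from 0.0 (shut) to 1.0 (fully open); "gripper_force": force on a finger pad.
Only numpy, scipy, OpenCV 4.12 (cv2) and the standard library are available. Lean on these libraries where they do the work, as an engineer would, in place of code of your own. Each camera call takes 0.05 s, during which the arm holds its last target. There are 200 camera calls.

## Working session

There is one attempt and no reset: what is moved stays moved. The work goes in short steps, Python scripts to look and compute and a tool call to move; the robot and the scene stay as the last step left them, time stands still between calls to the robot, and variables do not carry over. Pictures are saved under pics/ and viewed, at most 14 in all, crops included, and the job is handed in when it is done.

Besides the shell and the picture viewer there is one more tool, called after "Call:" by a JSON object that holds its "name" and its "arguments". drive_tool: Moves the arm, as the interface text tells. Its arguments: {"type":"object","properties":{"plan":{"type":"array"},"newtons":{"type":"number"}},"required":["plan"]}

```bash
ls; mkdir -p pics
cat > h.py <<'E'
import numpy as np, cv2
from station import manip
from scipy.spatial.transform import Rotation as R
def snap(n,save=None):
    d=manip.snapshot(n)
    if save: cv2.imwrite(f'pics/{save}.png',cv2.cvtColor(d['image'],cv2.COLOR_RGB2BGR))
    return d
def cloud(d):
    "world points HxWx3 for side/top"
    h,w=d['z_map'].shape; f=h/2/np.tan(np.radians(d['fov_y'])/2)
    u,v=np.meshgrid(np.arange(w),np.arange(h)); z=d['z_map']
    P=np.stack([(u-d['cx'])/f*z,-(v-d['cy'])/f*z,-z],-1)
    E=np.array(d['extrinsics']); return P@E[:3,:3].T+E[:3,3]
E
python3 - <<'E'
from h import *
print(manip.finger_overhang, manip.sense())
for n in('top','side'):
    d=snap(n,n+'0'); np.savez(n+'0.npz',**d); print(n,[k for k in d], d['fov_y'],d['cx'],d['cy'],np.round(d['extrinsics'],3))
E
```

```text
pics
0.014 {'t': 0.0, 'q': array([-1.37151948e+00,  5.28500069e-01,  1.43392150e+00,  6.03625173e-07,
        1.18142497e+00, -1.78447802e-01]), 'qd': array([-0.00035551, -0.00024056,  0.00114358,  0.00112456,  0.00057838,
       -0.00090613]), 'tau': array([ 7.71147261e-04, -4.42341328e+01, -1.78023344e+01, -2.12710752e-04,
        8.49362084e-03,  5.07472731e-07]), 'tcp_pos': array([ 0.23042024, -0.58021694,  0.24430667]), 'tool_rot': array([ 9.82217857e-01,  1.87741341e-01, -1.14572753e-05, -1.12688371e-03]), 'force': array([ 0.63656032,  0.23891268, -0.19131581]), 'ft_torque': array([-0.06204838,  0.04603853,  0.00018038]), 'gripper_force': 0.0, 'finger_gap': 1.0004323911222566}
top ['image', 'z_map', 'fov_y', 'cx', 'cy', 'extrinsics'] 42.36073089215298 281.58771599123594 208.0236595264545 [[ 2.200e-02  9.870e-01 -1.560e-01  3.800e-01]
 [-1.000e+00  2.200e-02 -3.000e-03  1.600e-02]
 [ 1.000e-03  1.560e-01  9.880e-01  1.161e+00]
 [ 0.000e+00  0.000e+00  0.000e+00  1.000e+00]]
side ['image', 'z_map', 'fov_y', 'cx', 'cy', 'extrinsics'] 53.8471193615982 280.3291381085046 209.36939812269495 [[ 0.951  0.214 -0.225  0.344]
 [-0.31   0.631 -0.711 -0.582]
 [-0.01   0.746  0.666  0.598]
 [ 0.     0.     0.     1.   ]]
```

View pics/top0.png

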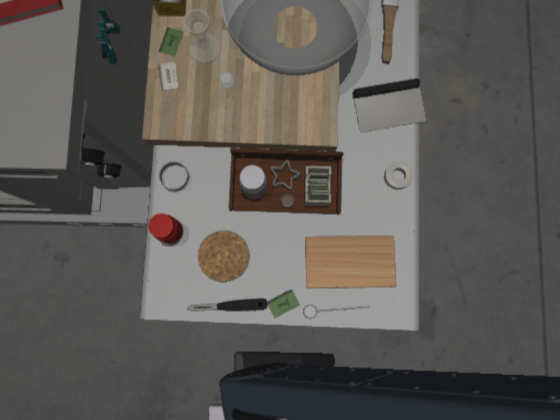

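View pics/side0.png

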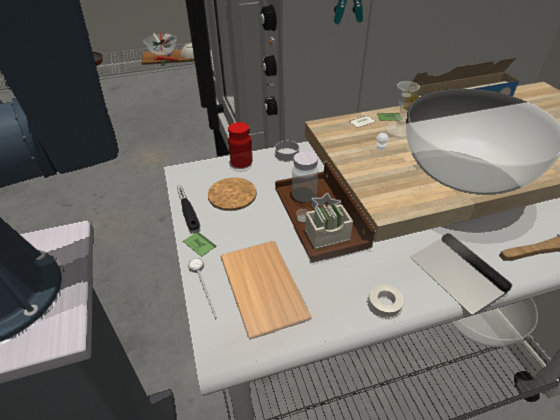

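Top view: jar (252,180), caddy (318,184), star (285,174), cap (288,200), ring (175,177), tape (398,175), trivet (224,256), side board (350,262). Possible confusions: the red jar (166,228) is not the jar, the chopping board (245,90) is not the side board, and the tape (398,175) is not the ring.

```bash
cat > m.py <<'E'
from h import *
d=dict(np.load('top0.npz')); P=cloud(d); im=d['image'].astype(int); hsv=cv2.cvtColor(d['image'],cv2.COLOR_RGB2HSV)
def box(u0,u1,v0,v1):
    m=np.zeros(P.shape[:2],bool); m[v0:v1,u0:u1]=1; return m
def circ(m,name):
    pts=P[m][:,:2].astype(np.float32); (c,r)=cv2.minEnclosingCircle(pts)
    print(name,len(pts),np.round(c,4),round(r,4),'med',np.round(np.median(P[m],0),4), 'zrange',np.round(np.percentile(P[m][:,2],[2,50,98]),4))
def rect(m,name):
    q=P[m]; print(name,m.sum(),cv2.minAreaRect(q[:,:2].astype(np.float32)),np.round(np.percentile(q[:,2],[2,50,98]),4))
Z=P[...,2]
print('table',np.median(Z[box(180,220,190,215)]), np.median(Z[box(350,400,195,230)]))
rect(box(295,405,225,300)&(hsv[...,1]>70)&(Z>.003),'board')
circ(box(190,255,222,290)&(hsv[...,1]>70)&(Z>.003)&(Z<.015),'trivet')
circ(box(155,195,158,197)&(Z>.014),'ring')
circ(box(380,415,158,192)&(Z>.010),'tape')
circ(box(235,272,155,190)&(Z>.09)&(Z<.11),'jarlid')
rect(box(296,340,155,212)&(Z>.058)&(Z<.085),'caddytop')
rect(box(269,303,157,192)&(Z>.022)&(Z<.035),'star')
circ(box(269,303,157,192)&(Z>.022)&(Z<.035),'star')
circ(box(279,297,192,210)&(Z>.018),'cap')
rect(box(225,350,145,160)&(Z>.042)&(Z<.056)&(hsv[...,2]<110),'backboard')
dark=(hsv[...,2]<110)&(hsv[...,1]>90)
rect(box(225,350,150,220)&dark&(Z>.003)&(Z<.06),'stand')
rect(box(225,350,150,220)&dark&(Z>.003)&(Z<.013),'standbase')
print('chop',np.median(Z[box(180,300,100,130)]))
x0,x1,y0,y1=225,350,140,220
cv2.imwrite('pics/crop1.png',cv2.resize(cv2.cvtColor(d['image'][y0:y1,x0:x1],cv2.COLOR_RGB2BGR),None,fx=6,fy=6,interpolation=cv2.INTER_CUBIC))
E
python3 m.py
```

```text
table -0.0010660429248569026 -0.0011522129653906976
board 4385 ((0.44875746965408325, -0.10210582613945007), (0.11620011180639267, 0.24702075123786926), 5.196574687957764) [0.0036 0.0073 0.0119]
trivet 1958 [0.4573 0.141 ] 0.0543 med [0.4566 0.141  0.0074] zrange [0.0035 0.0074 0.0121]
ring 127 [0.5156 0.1444] 0.1873 med [0.6235 0.2543 0.0218] zrange [0.0147 0.0218 1.1606]
tape 419 [ 0.5186 -0.1199] 0.1942 med [ 0.6395 -0.2326  0.0171] zrange [0.0123 0.0171 0.0221]
jarlid 455 [0.6064 0.0795] 0.0249 med [0.6058 0.0791 0.107 ] zrange [0.1    0.107  0.1098]
caddytop 450 ((0.6050284504890442, -0.05560724809765816), (0.07489791512489319, 0.050234682857990265), 1.0327129364013672) [0.0582 0.0669 0.0778]
star 130 ((0.6405426859855652, 0.01377810537815094), (0.0591706857085228, 0.07380107045173645), 78.64112091064453) [0.0224 0.0293 0.0343]
star 130 [0.6394 0.0079] 0.0439 med [0.6391 0.0122 0.0293] zrange [0.0224 0.0293 0.0343]
cap 36 [0.4844 0.0107] 0.1049 med [0.575  0.0098 0.0228] zrange [0.0185 0.0228 1.1606]
backboard 619 ((0.6826350092887878, 0.011773504316806793), (0.23738709092140198, 0.02464899979531765), 89.15828704833984) [0.0425 0.0484 0.0532]
stand 4197 ((0.6248417496681213, 0.012100063264369965), (0.23627017438411713, 0.13850434124469757), 89.2540054321289) [0.0037 0.0085 0.0508]
standbase 3021 ((0.6249773502349854, 0.012381143867969513), (0.22466614842414856, 0.13817302882671356), 89.28817749023438) [0.0036 0.0074 0.012 ]
chop 0.04441325305750965
```

View pics/crop1.png

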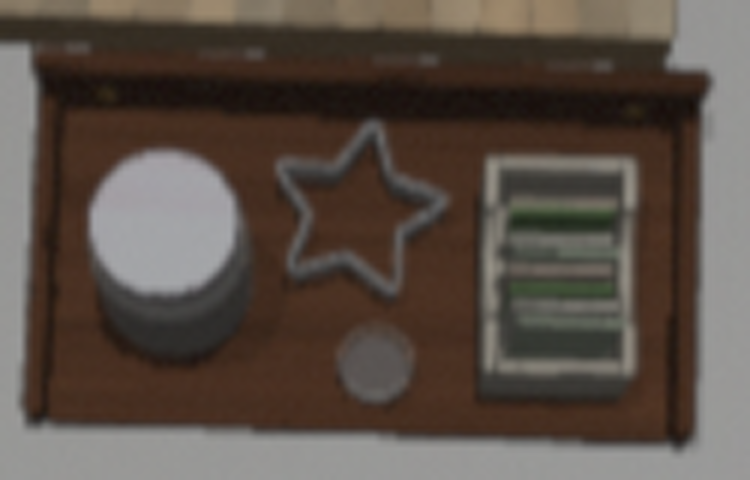

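```bash
cat >> h.py <<'E'
def pl(d,uv,z):
    "pixels Nx2 -> world points on plane z"
    f=d['image'].shape[0]/2/np.tan(np.radians(d['fov_y'])/2); uv=np.atleast_2d(uv).astype(float); E=np.array(d['extrinsics'])
    r=np.c_[(uv[:,0]-d['cx'])/f,-(uv[:,1]-d['cy'])/f,-np.ones(len(uv))]@E[:3,:3].T
    return E[:3,3]+r*((z-E[2,3])/r[:,2])[:,None]
E
cat > m2.py <<'E'
from h import *
T=dict(np.load('top0.npz')); S=dict(np.load('side0.npz'))
def blob(d,b,cond,z,name,hull=True):
    u0,u1,v0,v1=b; hsv=cv2.cvtColor(d['image'],cv2.COLOR_RGB2HSV); m=np.zeros(hsv.shape[:2],np.uint8)
    m[v0:v1,u0:u1]=cond(hsv,cloud(d)[...,2])[v0:v1,u0:u1]
    cs,_=cv2.findContours(m,cv2.RETR_EXTERNAL,cv2.CHAIN_APPROX_NONE); c=max(cs,key=cv2.contourArea)[:,0]
    w=pl(d,c,z)[:,:2].astype(np.float32); r=cv2.minAreaRect(w); e=cv2.fitEllipse(w)
    print(name,len(c),'rect',np.round(r[0],4),np.round(r[1],4),round(r[2],2),'ell',np.round(e[0],4),np.round(e[1],4))
wood=lambda h,z:(h[...,1]>85)&(h[...,0]<25)&(h[...,2]>60)
blob(T,(295,405,225,300),wood,.008,'board'); blob(S,(215,315,235,340),wood,.008,'board S')
blob(T,(190,255,222,290),wood,.008,'trivet'); blob(S,(200,262,170,215),wood,.008,'trivet S')
up=lambda a,b:(lambda h,z:(z>a)&(z<b))
blob(T,(158,192,160,195),up(.006,.05),.02,'ring'); blob(S,(270,303,135,165),up(.006,.05),.02,'ring S')
blob(T,(380,415,158,192),up(.006,.05),.018,'tape'); blob(S,(365,408,282,320),up(.006,.05),.018,'tape S')
blob(T,(236,272,155,192),up(.09,.13),.108,'lid');blob(S,(290,320,145,170),up(.09,.13),.108,'lid S')
blob(T,(298,340,160,212),up(.055,.09),.079,'caddy')
dk=lambda h,z:(h[...,2]<110)&(h[...,1]>90)&(z<.06)
blob(T,(225,350,162,220),dk,.008,'standlow')
hs=cv2.cvtColor(T['image'],cv2.COLOR_RGB2HSV)
# hand-read pixels from crop (crop/6 + offset)
def cr(L): return [(225+u/6-.5+.08,140+v/6-.5+.08) for u,v in L]
print('front corners z=8 (lip outer bottom L,R; base front)',np.round(pl(T,cr([(28,425),(690,447),(358,433)]),.008),4))
print('backboard top back edge z50',np.round(pl(T,cr([(36,48),(710,75)]),.05),4))
print('backboard top front edge',np.round(pl(T,cr([(45,75),(705,103)]),.05),4))
print('star tips z31',np.round(pl(T,cr([(375,122),(278,163),(292,275),(393,295),(447,200)]),.031),4))
print('cap z24',np.round(pl(T,cr([(376,362)]),.024),4))
print('caddy top corners',np.round(pl(T,cr([(486,157),(637,157),(636,374),(484,374)]),.079),4))
s=S['image'][130:270,230:390]; cv2.imwrite('pics/crop2.png',cv2.resize(cv2.cvtColor(s,cv2.COLOR_RGB2BGR),None,fx=4,fy=4,interpolation=cv2.INTER_CUBIC))
E
python3 m2.py
```

```text
board 271 rect [ 0.451  -0.1288] [0.1063 0.187 ] 2.13 ell [ 0.4511 -0.129 ] [0.1198 0.2279]
board S 271 rect [ 0.4512 -0.1319] [0.1085 0.189 ] 2.06 ell [ 0.451  -0.1323] [0.1237 0.2248]
trivet 141 rect [0.4572 0.1405] [0.106  0.1057] 47.01 ell [0.4573 0.1406] [0.1049 0.1055]
trivet S 114 rect [0.4566 0.1361] [0.1092 0.1066] 71.28 ell [0.4571 0.1362] [0.1062 0.1102]
ring 81 rect [0.6249 0.2529] [0.0615 0.0628] 1.28 ell [0.6252 0.2536] [0.0602 0.0635]
ring S 63 rect [0.6257 0.2467] [0.081  0.0607] 71.09 ell [0.6251 0.247 ] [0.06   0.0818]
tape 73 rect [ 0.6395 -0.2324] [0.0551 0.0563] 1.28 ell [ 0.639  -0.2315] [0.0556 0.0562]
tape S 90 rect [ 0.6391 -0.234 ] [0.0582 0.0578] 12.67 ell [ 0.6394 -0.2343] [0.0561 0.06  ]
lid 70 rect [0.6054 0.0787] [0.0487 0.0477] 1.56 ell [0.6055 0.0788] [0.0478 0.0501]
lid S 65 rect [0.6059 0.0697] [0.0642 0.0476] 70.52 ell [0.605  0.0685] [0.0503 0.0662]
caddy 143 rect [ 0.5876 -0.0543] [0.0455 0.0488] 1.28 ell [ 0.5862 -0.0542] [0.0501 0.0505]
standlow 389 rect [0.6089 0.012 ] [0.1104 0.2392] 1.28 ell [0.6093 0.0079] [0.1174 0.3028]
front corners z=8 (lip outer bottom L,R; base front) [[ 0.5545  0.1314  0.008 ]
 [ 0.5518 -0.106   0.008 ]
 [ 0.5542  0.013   0.008 ]]
backboard top back edge z50 [[ 0.6823  0.1294  0.05  ]
 [ 0.6779 -0.1079  0.05  ]]
backboard top front edge [[ 0.6726  0.1258  0.05  ]
 [ 0.6677 -0.1062  0.05  ]]
star tips z31 [[ 0.663   0.0094  0.031 ]
 [ 0.6473  0.0436  0.031 ]
 [ 0.6068  0.0377  0.031 ]
 [ 0.6003  0.0018  0.031 ]
 [ 0.6351 -0.0167  0.031 ]]
cap z24 [[0.5774 0.0072 0.024 ]]
caddy top corners [[ 0.6396 -0.0284  0.079 ]
 [ 0.6407 -0.0799  0.079 ]
 [ 0.5657 -0.0801  0.079 ]
 [ 0.5645 -0.0289  0.079 ]]
```

View pics/crop2.png

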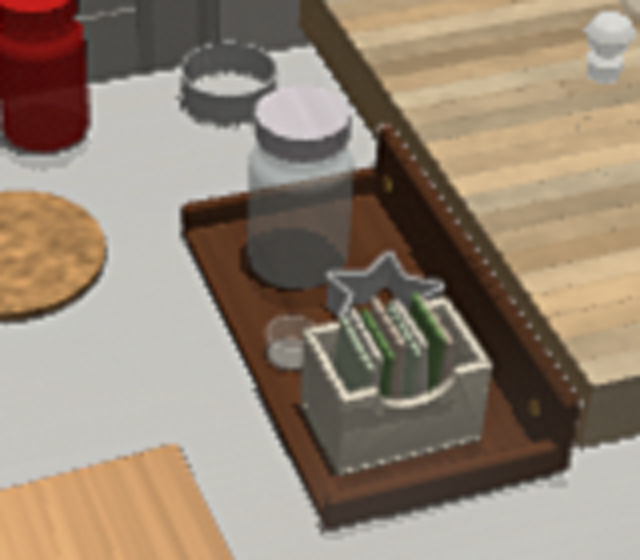

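Crop: jar is the clear one with the aluminium lid (300,190 in the crop), the star lies behind the caddy and the ring is on the table behind the jar. Stand origin comes out at about (.632, .0125) with yaw about -0.015. Moving to a view above the stand.

Call:
{"name": "drive_tool", "arguments": {"plan": [[0, 0, 0, 0, 0, 7.5, 1], [0, 0, 0, 0, 0, 7.5, 1], [0, 0, 0, 0, 0, 7.5, 1], [0.024, -0.045, -0.004, 0, 0, 0, 1], [0.024, -0.045, -0.004, 0, 0, 0, 1], [0.024, -0.045, -0.004, 0, 0, 0, 1], [0.024, -0.045, -0.004, 0, 0, 0, 1], [0.024, -0.045, -0.004, 0, 0, 0, 1], [0.024, -0.045, -0.004, 0, 0, 0, 1], [0.024, -0.045, -0.004, 0, 0, 0, 1]], "newtons": 40}}

```text
t: 1.1
tcp_pos: [0.3998, -0.2735, 0.2726]
tool_rot: [1.0, -0.008, -0.0, -0.0]
force: [1.0, -0.7, -0.1]
finger_gap: 1.0
gripper_force: 0.0
```

Call:
{"name": "drive_tool", "arguments": {"plan": [[0.024, -0.045, -0.004, 0, 0, 0, 1], [0.024, -0.045, -0.004, 0, 0, 0, 1], [0.024, -0.045, -0.004, 0, 0, 0, 1], [0.024, -0.045, -0.004, 0, 0, 0, 1], [0.024, -0.045, -0.004, 0, 0, 0, 1], [0.024, -0.045, -0.004, 0, 0, 0, 1], [0, 0, 0, 0, 0, 0, 1], [0, 0, 0, 0, 0, 0, 1], [0, 0, 0, 0, 0, 0, 1]]}}

```text
t: 2.0
tcp_pos: [0.5432, -0.0144, 0.2956]
tool_rot: [1.0, -0.008, -0.001, 0.0]
force: [0.1, -0.7, 0.2]
finger_gap: 1.003
gripper_force: 0.0
```

```bash
cat >> h.py <<'E'
def pose():
    s=manip.sense(); M=np.eye(4); M[:3,:3]=R.from_quat(s['tool_rot']).as_matrix(); M[:3,3]=s['tcp_pos']; return M
def wsnap(name):
    M=pose(); d=manip.snapshot('wrist'); d['T']=M@np.array(d['mount'])
    cv2.imwrite(f'pics/{name}.png',cv2.cvtColor(d['image'],cv2.COLOR_RGB2BGR)); np.savez(name+'.npz',**d); return d
def wrays(d,uv):
    f=d['image'].shape[0]/2/np.tan(np.radians(float(d['fov_y']))/2); uv=np.asarray(uv,float)
    a=(uv[...,0]-d['cx']); b=(uv[...,1]-d['cy']); r=np.hypot(a,b)+1e-9; th=r/f
    return np.stack([np.sin(th)*a/r,-np.sin(th)*b/r,-np.cos(th)],-1)
def wcloud(d):
    h,w=d['z_map'].shape; c=wrays(d,np.stack(np.meshgrid(np.arange(w),np.arange(h)),-1))
    P=c/(-c[...,2:])*d['z_map'][...,None]; return P@d['T'][:3,:3].T+d['T'][:3,3]
def wpl(d,uv,z):
    r=wrays(d,np.atleast_2d(uv))@d['T'][:3,:3].T; o=d['T'][:3,3]; return o+r*((z-o[2])/r[:,2])[:,None]
def go(x,y,z,yaw=None):
    "print tool-axis shift to a world point"
    M=pose(); d=M[:3,:3].T@(np.array([x,y,z])-M[:3,3]); cy=np.arctan2(M[1,0],M[0,0])
    print('pos',np.round(M[:3,3],4),'yaw',round(cy,4),'tilt',np.round(M[:3,2],3),'shift',np.round(d,4),'wz deg',None if yaw is None else round(-np.degrees(yaw-cy),2))
E
python3 - <<'E'
from h import *
go(.604,-.0545,.2,-.015); print(manip.sense()['t'])
d=wsnap('w1')
E
```

```text
pos [ 0.5432 -0.0144  0.2956] yaw -0.0155 tilt [-0.002 -0.    -1.   ] shift [0.0616 0.0391 0.0955] wz deg -0.03
2.0
```

View pics/w1.png

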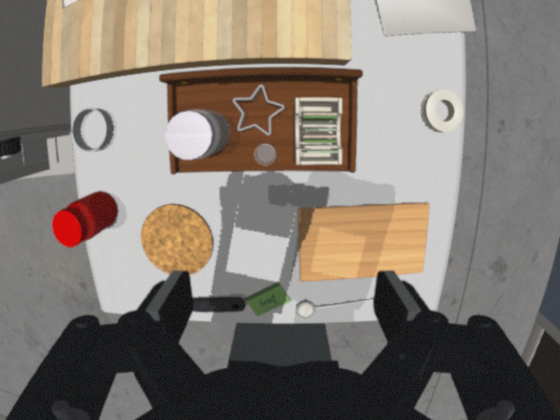

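Wrist view: caddy (318,131), jar lid (192,135), star (259,110), ring (93,130), trivet (177,239), side board (362,242), cap (265,154). I'll refine the positions from this picture.

```bash
cat > m3.py <<'E'
from h import *
d=dict(np.load('w1.npz')); P=wcloud(d); Z=P[...,2]; hsv=cv2.cvtColor(d['image'],cv2.COLOR_RGB2HSV)
def blob(b,cond,z,name):
    u0,u1,v0,v1=b; m=np.zeros(Z.shape,np.uint8); m[v0:v1,u0:u1]=cond[v0:v1,u0:u1]
    cs,_=cv2.findContours(m,cv2.RETR_EXTERNAL,cv2.CHAIN_APPROX_NONE); c=max(cs,key=cv2.contourArea)[:,0]
    w=wpl(d,c,z)[:,:2].astype(np.float32); r=cv2.minAreaRect(w); e=cv2.fitEllipse(w)
    print(name,'rect',np.round(r[0],4),np.round(r[1],4),round(r[2],2),'ell',np.round(e[0],4),np.round(e[1],4))
wood=(hsv[...,1]>85)&(hsv[...,0]<25)&(hsv[...,2]>60); up=lambda a,b:(Z>a)&(Z<b)
blob((290,435,198,285),wood,.008,'board'); blob((135,220,198,280),wood,.008,'trivet')
blob((68,120,105,155),up(.006,.05),.02,'ring'); blob((418,470,85,135),up(.006,.05),.018,'tape')
blob((160,215,105,165),up(.095,.13),.108,'lid'); blob((288,350,92,170),up(.06,.1),.079,'caddy')
blob((228,286,80,142),up(.02,.045),.031,'star'); blob((250,280,142,170),up(.016,.04),.024,'cap')
dk=(hsv[...,2]<120)&(hsv[...,1]>90)
blob((155,370,62,180),dk&(Z<.06),.008,'stand')
print('stand front corners',np.round(wpl(d,[(171,172),(355,170)],.008),4),'back top',np.round(wpl(d,[(161,74),(362,70)],.05),4))
print('caddy corners',np.round(wpl(d,[(295,98),(341,97),(342,164),(297,164)],.079),4))
print('table z',np.median(Z[180:195,100:160]),'chop front edge',np.round(wpl(d,[(100,82),(300,66)],.045),4))
d=dict(np.load('top0.npz'));Q=cloud(d); m=(Q[...,1]>.27)&(Q[...,0]>.5)&(Q[...,0]<.75)&(Q[...,2]>.03);print('left high',m.sum(), np.round(np.min(Q[m],0),3),np.round(np.max(Q[m],0),3) )
E
python3 m3.py
```

```text
board rect [ 0.4524 -0.13  ] [0.1091 0.1876] 2.03 ell [ 0.4529 -0.1289] [0.1214 0.2296]
trivet rect [0.4601 0.1392] [0.1053 0.1083] 1.34 ell [0.4594 0.1391] [0.1043 0.1083]
ring rect [0.6273 0.2506] [0.0707 0.0623] 84.75 ell [0.627  0.2508] [0.0614 0.0706]
tape rect [ 0.6407 -0.2332] [0.0576 0.0576] 51.47 ell [ 0.6404 -0.233 ] [0.0565 0.058 ]
lid rect [0.6081 0.0764] [0.0514 0.0483] 87.04 ell [0.6083 0.0766] [0.0483 0.0512]
caddy rect [ 0.6324 -0.0543] [0.0225 0.0486] 0.42 ell [ 0.6328 -0.0548] [0.0224 0.0511]
star rect [0.6297 0.016 ] [0.0612 0.0579] 43.07 ell [0.6316 0.0142] [0.0529 0.0535]
cap rect [0.5778 0.0064] [0.026  0.0274] 88.71 ell [0.5776 0.0065] [0.026 0.027]
stand rect [0.6217 0.0139] [0.2615 0.1332] 89.06 ell [0.623 0.006] [0.1501 0.2953]
stand front corners [[ 0.5573  0.1346  0.008 ]
 [ 0.5545 -0.1106  0.008 ]] back top [[ 0.6831  0.1261  0.05  ]
 [ 0.6794 -0.1089  0.05  ]]
caddy corners [[ 0.6425 -0.0299  0.079 ]
 [ 0.6441 -0.0786  0.079 ]
 [ 0.5717 -0.08    0.079 ]
 [ 0.5719 -0.0313  0.079 ]]
table z 0.0005987122815457879 chop front edge [[ 0.6864  0.2153  0.045 ]
 [ 0.683  -0.0376  0.045 ]]
left high 19989 [0.5  0.27 0.03] [0.75  0.542 0.431]
```

Call:
{"name": "drive_tool", "arguments": {"plan": [[0.031, 0.02, 0.03, 0, 0, 0, 1], [0.031, 0.019, 0.04, 0, 0, 0, 1], [0, 0, 0.04, 0, 0, 0, 1], [0, 0, 0.04, 0, 0, 0, 1], [0, 0, 0.04, 0, 0, 0, 1], [0, 0, 0.03, 0, 0, 0, 1], [0, 0, 0.027, 0, 0, 0, 1], [0, 0, 0, 0, 0, 0, 1], [0, 0, 0, 0, 0, 0, 1]]}}

```text
t: 2.95
tcp_pos: [0.6027, -0.0536, 0.0522]
tool_rot: [1.0, -0.009, -0.0, -0.0]
force: [0.2, 0.1, -1.3]
finger_gap: 1.0
gripper_force: 0.0
```

Run:
```python
from h import *
go(.605,-.0545,.048,-.015)
d=wsnap('w2')
```

```text
pos [ 0.6027 -0.0536  0.0522] yaw -0.0171 tilt [-0.001  0.    -1.   ] shift [0.0023 0.0009 0.0042] wz deg -0.12
```

View pics/w2.png

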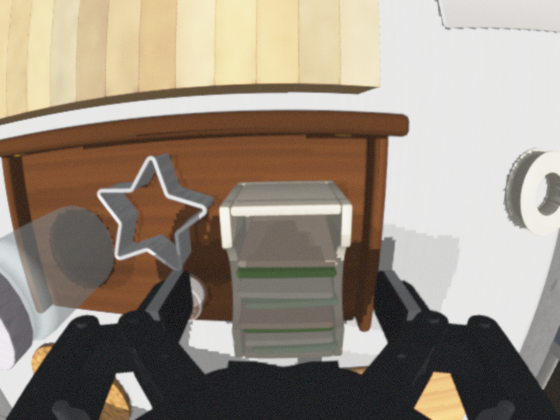

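Fingers (187 and 380) straddle the caddy (235–345) evenly. Closing.

Call:
{"name": "drive_tool", "arguments": {"plan": [[0.002, 0, 0.004, 0, 0, 0, 1], [0, 0, 0, 0, 0, 0, 1], [0, 0, 0, 0, 0, 0, -1], [0, 0, 0, 0, 0, 0, -1], [0, 0, 0, 0, 0, 0, -1], [0, 0, 0, 0, 0, 0, -1], [0, 0, 0, 0, 0, 0, -1], [0, 0, 0, 0, 0, 0, -1], [0, 0, 0, 0, 0, 0, -1], [0, 0, 0, 0, 0, 0, -1]], "newtons": 40}}

```text
t: 4.0
tcp_pos: [0.6056, -0.0524, 0.049]
tool_rot: [1.0, -0.007, 0.001, 0.0]
force: [-1.4, -1.0, 5.4]
finger_gap: 0.596
gripper_force: 42.9
```

Run:
```python
from h import *
s=manip.sense(); print(s['finger_gap'],s['gripper_force'],s['force'],s['t'])
go(.4535,-.180,.16,.036)
d=dict(np.load('top0.npz'));Q=cloud(d)
for z in(.03,.1,.2,.3):
  m=(Q[...,1]>.27)&(Q[...,0]>.55)&(Q[...,0]<.7)&(Q[...,2]>z)&(Q[...,2]<.45);print(z,m.sum(), np.round(np.percentile(Q[m][:,1],[0,1,5]),3) if m.any() else '')
```

```text
0.595891678194259 42.92204981582472 [-1.37762459 -0.95611244  5.41946531] 4.0
pos [ 0.6056 -0.0524  0.049 ] yaw -0.0145 tilt [ 0.001 -0.001 -1.   ] shift [-0.1501  0.1299 -0.1111] wz deg -2.89
0.03 13860 [0.271 0.318 0.318]
0.1 12451 [0.316 0.318 0.318]
0.2 10787 [0.316 0.318 0.318]
0.3 9284 [0.316 0.318 0.318]
```

Call:
{"name": "drive_tool", "arguments": {"plan": [[0, 0, -0.025, 0, 0, 0, -1], [0, 0, -0.035, 0, 0, 0, -1], [0, 0, -0.035, 0, 0, -2.9, -1], [-0.026, 0.02, -0.01, 0, 0, 0, -1], [-0.026, 0.02, 0, 0, 0, 0, -1], [-0.026, 0.02, 0, 0, 0, 0, -1], [-0.026, 0.02, 0, 0, 0, 0, -1], [-0.026, 0.02, 0, 0, 0, 0, -1], [-0.026, 0.022, 0, 0, 0, 0, -1], [0, 0, 0, 0, 0, 0, -1]]}}

```text
t: 5.0
tcp_pos: [0.4501, -0.1807, 0.1524]
tool_rot: [1.0, 0.016, -0.002, -0.001]
force: [-0.2, 0.7, -3.1]
finger_gap: 0.593
gripper_force: 43.7
```

Run:
```python
from h import *
go(.4535,-.180,.053,.036); s=manip.sense(); print(s['force'],s['finger_gap'],s['gripper_force'])
```

```text
pos [ 0.4501 -0.1807  0.1524] yaw 0.0319 tilt [-0.004  0.002 -1.   ] shift [ 0.0038 -0.0004  0.0994] wz deg -0.24
[-0.17879245  0.65211978 -3.11678385] 0.5932063679772233 43.705799709423445
```

Call:
{"name": "drive_tool", "arguments": {"plan": [[0.002, 0, 0.03, 0, 0, 0, -1], [0.001, 0, 0.03, 0, 0, 0, -1], [0, 0, 0.02, 0, 0, 0, -1], [0, 0, 0.012, 0, 0, 0, -1], [0, 0, 0.006, 0, 0, 0, -1], [0, 0, 0.003, 0, 0, 0, -1], [0, 0, 0, 0, 0, 0, -1], [0, 0, 0, 0, 0, 0, -1]]}}

```text
t: 5.8
tcp_pos: [0.4571, -0.1798, 0.0528]
tool_rot: [1.0, 0.018, 0.001, 0.0]
force: [-0.3, 0.7, -2.5]
finger_gap: 0.595
gripper_force: 43.7
```

Call:
{"name": "drive_tool", "arguments": {"plan": [[-0.002, 0, 0.002, 0, 0, 0, -1], [0, 0, 0.002, 0, 0, 0, -1], [0, 0, 0, 0, 0, 0, -1], [0, 0, 0, 0, 0, 0, -1]]}}

```text
t: 6.2
tcp_pos: [0.4545, -0.1797, 0.049]
tool_rot: [1.0, 0.018, 0.0, 0.0]
force: [-2.6, 0.3, 6.8]
finger_gap: 0.597
gripper_force: 44.7
```

Call:
{"name": "drive_tool", "arguments": {"plan": [[0, 0, 0, 0, 0, 0, 0.8], [0, 0, 0, 0, 0, 0, 1], [0, 0, 0, 0, 0, 0, 1], [0, 0, 0, 0, 0, 0, 1], [0, 0, -0.03, 0, 0, 0, 1], [0, 0, -0.04, 0, 0, 0, 1], [0, 0, -0.045, 0, 0, 0, 1], [0, 0, -0.045, 0, 0, 2.9, 1], [0, 0, -0.02, 0, 0, 0, 1], [0, 0, 0, 0, 0, 0, 1]]}}

```text
t: 7.2
tcp_pos: [0.4563, -0.1808, 0.2315]
tool_rot: [1.0, -0.007, 0.003, 0.002]
force: [0.4, -0.6, 0.3]
finger_gap: 0.997
gripper_force: 0.0
```

Run:
```python
from h import *
go(.6075,.0775,.23,-.015)
```

```text
pos [ 0.4563 -0.1808  0.2315] yaw -0.0147 tilt [ 0.007 -0.005 -1.   ] shift [ 0.1473 -0.2605  0.0013] wz deg 0.02
```

Call:
{"name": "drive_tool", "arguments": {"plan": [[0.0245, -0.0433, 0, 0, 0, 0, 1], [0.0245, -0.0433, 0, 0, 0, 0, 1], [0.0245, -0.0433, 0, 0, 0, 0, 1], [0.0245, -0.0433, 0, 0, 0, 0, 1], [0.0245, -0.0433, 0, 0, 0, 0, 1], [0.0245, -0.0433, 0, 0, 0, 0, 1], [0, 0, 0.03, 0, 0, 0, 1], [0, 0, 0, 0, 0, 0, 1], [0, 0, 0, 0, 0, 0, 1]]}}

```text
t: 8.1
tcp_pos: [0.6037, 0.0777, 0.1962]
tool_rot: [1.0, -0.007, -0.003, 0.0]
force: [-0.3, -1.1, 0.4]
finger_gap: 1.0
gripper_force: 0.0
```

Run:
```python
from h import *
go(.6075,.0775,.063,-.015)
d=wsnap('w3'); Z=wcloud(d); m=(Z[...,2]>.1)&(Z[...,2]<.115)&(abs(Z[...,0]-.607)<.04)&(abs(Z[...,1]-.077)<.04)
print(cv2.minEnclosingCircle(Z[m][:,:2].astype(np.float32)),m.sum())
```

```text
pos [0.6037 0.0777 0.1962] yaw -0.0149 tilt [-0.005  0.    -1.   ] shift [0.0045 0.0002 0.1332] wz deg 0.01
((0.6083967685699463, 0.07769793272018433), 0.025179166346788406) 3790
```

View pics/w3.png

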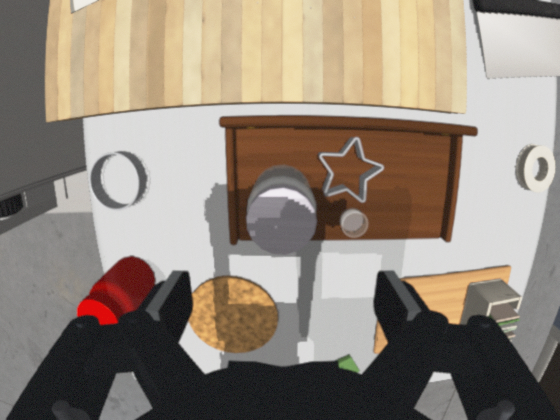

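Jar lid is at (282,220), centred between the fingers, and the caddy stands upright on the board at (495,310). The lid measures (.608, .0777).

Call:
{"name": "drive_tool", "arguments": {"plan": [[0.004, 0, 0.03, 0, 0, 0, 1], [0, 0, 0.035, 0, 0, 0, 1], [0, 0, 0.03, 0, 0, 0, 1], [0, 0, 0.025, 0, 0, 0, 1], [0, 0, 0.013, 0, 0, 0, 1], [0, 0, 0, 0, 0, 0, 1], [0, 0, 0, 0, 0, 0, 1], [0, 0, 0, 0, 0, 0, 1]]}}

```text
t: 8.95
tcp_pos: [0.6107, 0.0775, 0.0669]
tool_rot: [1.0, -0.008, 0.002, 0.0]
force: [0.2, -0.8, 0.1]
finger_gap: 0.998
gripper_force: 0.0
```

Call:
{"name": "drive_tool", "arguments": {"plan": [[0, 0, 0, 0, 0, 0, -1], [0, 0, 0, 0, 0, 0, -1], [0, 0, 0, 0, 0, 0, -1], [0, 0, 0, 0, 0, 0, -1], [0, 0, 0, 0, 0, 0, -1], [0, 0, 0, 0, 0, 0, -1], [0, 0, 0, 0, 0, 0, -1], [0, 0, 0, 0, 0, 0, -1]], "newtons": 40}}

```text
t: 9.75
tcp_pos: [0.6101, 0.0781, 0.0665]
tool_rot: [1.0, -0.007, 0.001, -0.0]
force: [-0.7, 1.1, 6.1]
finger_gap: 0.639
gripper_force: 41.8
```

Run:
```python
from h import *
go(.4505,-.080,.18,-.015)
```

```text
pos [0.6101 0.0781 0.0665] yaw -0.0146 tilt [ 0.002 -0.    -1.   ] shift [-0.157   0.1604 -0.1138] wz deg 0.03
```

Call:
{"name": "drive_tool", "arguments": {"plan": [[0, 0, -0.025, 0, 0, 0, -1], [0, 0, -0.035, 0, 0, 0, -1], [0, 0, -0.035, 0, 0, 0, -1], [-0.026, 0.027, -0.015, 0, 0, 0, -1], [-0.026, 0.027, 0, 0, 0, 0, -1], [-0.026, 0.027, 0, 0, 0, 0, -1], [-0.026, 0.027, 0, 0, 0, 0, -1], [-0.026, 0.027, 0, 0, 0, 0, -1], [-0.026, 0.025, 0, 0, 0, 0, -1], [0, 0, 0, 0, 0, 0, -1]]}}

```text
t: 10.75
tcp_pos: [0.447, -0.081, 0.1747]
tool_rot: [1.0, -0.009, -0.003, -0.001]
force: [-0.0, -0.0, -2.4]
finger_gap: 0.637
gripper_force: 44.0
```

Run:
```python
from h import *
go(.4505,-.080,.067,-.015)
```

```text
pos [ 0.447  -0.081   0.1747] yaw -0.0186 tilt [-0.005  0.001 -1.   ] shift [ 0.004  -0.0009  0.1077] wz deg -0.21
```

Call:
{"name": "drive_tool", "arguments": {"plan": [[0.003, 0, 0.03, 0, 0, 0, -1], [0, 0, 0.03, 0, 0, 0, -1], [0, 0, 0.02, 0, 0, 0, -1], [0, 0, 0.015, 0, 0, 0, -1], [0, 0, 0.006, 0, 0, 0, -1], [0, 0, 0.003, 0, 0, 0, -1], [0, 0, 0.002, 0, 0, 0, -1], [0, 0, 0, 0, 0, 0, -1], [0, 0, 0, 0, 0, 0, -1]]}}

```text
t: 11.65
tcp_pos: [0.4545, -0.08, 0.0697]
tool_rot: [1.0, -0.007, 0.001, 0.0]
force: [-0.1, -0.8, -2.9]
finger_gap: 0.639
gripper_force: 44.0
```

Call:
{"name": "drive_tool", "arguments": {"plan": [[-0.002, 0, 0.002, 0, 0, 0, -1], [0, 0, 0.0015, 0, 0, 0, -1], [0, 0, 0, 0, 0, 0, -1], [0, 0, 0, 0, 0, 0, -1]]}}

```text
t: 12.05
tcp_pos: [0.4518, -0.0798, 0.0665]
tool_rot: [1.0, -0.007, 0.0, 0.0]
force: [-1.6, 0.2, 5.2]
finger_gap: 0.64
gripper_force: 44.7
```

Call:
{"name": "drive_tool", "arguments": {"plan": [[0, 0, 0, 0, 0, 0, 0.8], [0, 0, 0, 0, 0, 0, 1], [0, 0, 0, 0, 0, 0, 1], [0, 0, 0, 0, 0, 0, 1], [0, 0, -0.03, 0, 0, 0, 1], [0, 0, -0.04, 0, 0, 0, 1], [0, 0, -0.045, 0, 0, 0, 1], [0, 0, -0.035, 0, 0, -4.5, 1], [0, 0, 0, 0, 0, -4.5, 1], [0, 0, 0, 0, 0, 0, 1]]}}

```text
t: 13.05
tcp_pos: [0.4525, -0.08, 0.2168]
tool_rot: [0.997, 0.071, 0.001, 0.001]
force: [-0.8, -0.2, -0.6]
finger_gap: 0.999
gripper_force: 0.0
```

Call:
{"name": "drive_tool", "arguments": {"plan": [[0.038, -0.0133, 0, 0, 0, 0, 1], [0.038, -0.0133, 0, 0, 0, 0, 1], [0.038, -0.0133, 0, 0, 0, 0, 1], [0.038, -0.0133, 0, 0, 0, 0, 1], [0.038, -0.0133, 0.03, 0, 0, 0, 1], [0, 0, 0.03, 0, 0, 0, 1], [0, 0, 0, 0, 0, 0, 1], [0, 0, 0, 0, 0, 0, 1]]}}

```text
t: 13.85
tcp_pos: [0.629, 0.013, 0.1541]
tool_rot: [0.998, 0.071, -0.002, -0.0]
force: [-0.2, 1.4, -0.8]
finger_gap: 0.999
gripper_force: 0.0
```

Run:
```python
from h import *
go(.631,.0135,.025,.143)
d=wsnap('w4'); P=wcloud(d); np.save('P4.npy',P); Z=P[...,2]
m=(Z>.022)&(Z<.045)&(abs(P[...,0]-.628)<.038)&(abs(P[...,1]-.014)<.05); q=P[m][:,:2]
w=q.astype(np.float32); print(m.sum(),cv2.minEnclosingCircle(w),np.round(q.mean(0),4))
v=q-q.mean(0) ; r=np.hypot(*v.T); a=np.arctan2(v[:,1],v[:,0]); print('phase tip', np.angle((np.exp(5j*a)*(r-r.mean())).mean())/5*180/np.pi)
```

```text
pos [0.629  0.013  0.1541] yaw 0.1413 tilt [-0.005  0.001 -1.   ] shift [ 2.700e-03 -1.000e-04  1.291e-01] wz deg -0.1
945 ((0.6261467337608337, 0.011854316107928753), 0.03771687299013138) [0.6295 0.0141]
phase tip -11.988332912474164
```

View pics/w4.png

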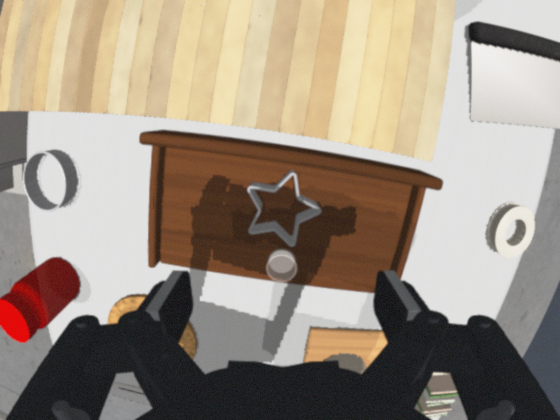

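Star at (283,210), its tip (319,211) points straight along the closing line. Descending.

Call:
{"name": "drive_tool", "arguments": {"plan": [[0.001, 0, 0.04, 0, 0, 0, 1], [0, 0, 0.04, 0, 0, 0, 1], [0, 0, 0.03, 0, 0, 0, 1], [0, 0, 0.012, 0, 0, 0, 1], [0, 0, 0.005, 0, 0, 0, 1], [0, 0, 0, 0, 0, 0, 1], [0, 0, 0, 0, 0, 0, 1], [0, 0, 0, 0, 0, 0, 1]]}}

```text
t: 14.7
tcp_pos: [0.6328, 0.0128, 0.0306]
tool_rot: [0.997, 0.071, 0.002, 0.0]
force: [0.7, 1.0, -0.2]
finger_gap: 1.002
gripper_force: 0.0
```

Run:
```python
from h import *
go(.631,.0135,.024,.143); wsnap('w5')
```

```text
pos [0.6328 0.0128 0.0306] yaw 0.1421 tilt [ 0.003 -0.001 -1.   ] shift [-0.0017 -0.001   0.0066] wz deg -0.05
```

View pics/w5.png

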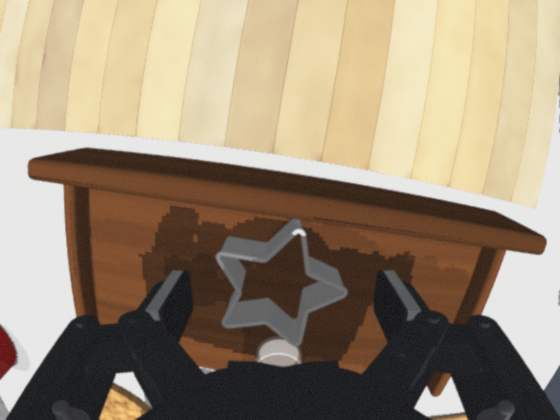

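Call:
{"name": "drive_tool", "arguments": {"plan": [[-0.001, 0, 0.004, 0, 0, 0, 1], [0, 0, 0.003, 0, 0, 0, 1], [0, 0, 0, 0, 0, 0, 1], [0, 0, 0, 0, 0, 0, -1], [0, 0, 0, 0, 0, 0, -1], [0, 0, 0, 0, 0, 0, -1], [0, 0, 0, 0, 0, 0, -1], [0, 0, 0, 0, 0, 0, -1], [0, 0, 0, 0, 0, 0, -1]], "newtons": 20}}

```text
t: 15.65
tcp_pos: [0.6309, 0.0127, 0.022]
tool_rot: [0.997, 0.071, 0.0, 0.0]
force: [0.8, -0.5, 0.9]
finger_gap: 0.624
gripper_force: 22.3
```

Run:
```python
from h import *
print(manip.sense()['finger_gap']*85); go(.4585,.1395,.1,.143); wsnap('w6')
```

```text
53.04639196676839
pos [0.6309 0.0127 0.022 ] yaw 0.1422 tilt [ 0.001 -0.    -1.   ] shift [-0.1526 -0.1499 -0.0782] wz deg -0.04
```

View pics/w6.png

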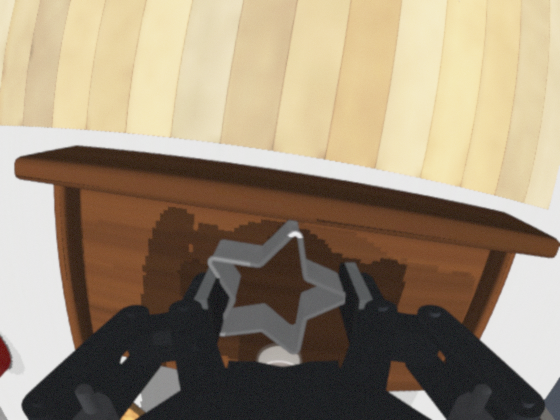

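Star held: the tip is on the right pad (345,293), the left pad sits in the opposite notch.

Call:
{"name": "drive_tool", "arguments": {"plan": [[0, 0, -0.02, 0, 0, 0, -1], [0, 0, -0.03, 0, 0, 0, -1], [0, 0, -0.03, 0, 0, 0, -1], [-0.0255, -0.0245, -0.02, 0, 0, 0, -1], [-0.0255, -0.0245, 0, 0, 0, 0, -1], [-0.0255, -0.0245, 0, 0, 0, 0, -1], [-0.0255, -0.0245, 0, 0, 0, 0, -1], [-0.0255, -0.0245, 0, 0, 0, 0, -1], [-0.0255, -0.0245, 0, 0, 0, 0, -1], [0, 0, 0, 0, 0, 0, -1]]}}

```text
t: 16.7
tcp_pos: [0.4518, 0.1386, 0.1213]
tool_rot: [0.997, 0.073, -0.004, -0.0]
force: [-0.4, 0.7, -0.4]
finger_gap: 0.621
gripper_force: 22.4
```

Run:
```python
from h import *
print(manip.sense()['finger_gap']); go(.4585,.1365,.022,.143); d=wsnap('w7')
P=wcloud(d); hsv=cv2.cvtColor(d['image'],cv2.COLOR_RGB2HSV); w=(hsv[...,1]>85)&(hsv[...,0]<25)&(hsv[...,2]>60)
m=w&(P[...,2]<.02)&(P[...,2]>-.01)&(np.hypot(P[...,0]-.4585,P[...,1]-.1395)<.075); print(m.sum(), cv2.minEnclosingCircle(P[m][:,:2].astype(np.float32)))
```

```text
0.620823667856555
pos [0.4518 0.1386 0.1213] yaw 0.1454 tilt [-0.009  0.    -1.   ] shift [0.0072 0.0032 0.0992] wz deg 0.14
12720 ((0.45978644490242004, 0.1399381011724472), 0.0555482916533947)
```

View pics/w7.png

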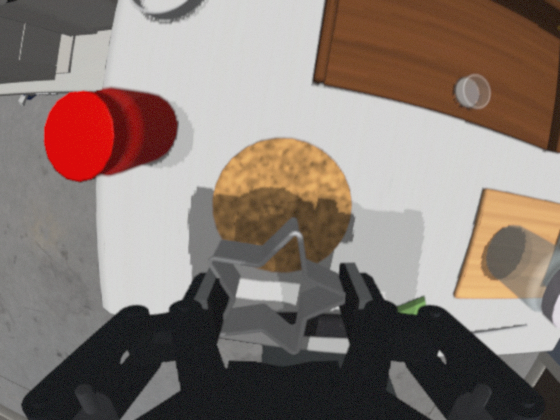

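Star still held; trivet (282,205) lies ahead, re-measured at (.4595, .1397). Placing.

Call:
{"name": "drive_tool", "arguments": {"plan": [[0.003, 0.001, 0.03, 0, 0, 0, -1], [0, 0, 0.03, 0, 0, 0, -1], [0, 0, 0.02, 0, 0, 0, -1], [0, 0, 0.01, 0, 0, 0, -1], [0, 0, 0, 0, 0, 0, -1], [0, 0, 0, 0, 0, 0, -1], [0, 0, 0, 0, 0, 0, -1]]}}

```text
t: 17.45
tcp_pos: [0.4623, 0.1361, 0.0326]
tool_rot: [0.997, 0.071, 0.001, 0.0]
force: [0.1, 0.4, 0.2]
finger_gap: 0.623
gripper_force: 22.4
```

Run:
```python
from h import *
go(.4595,.1365,.022,.143)
```

```text
pos [0.4623 0.1361 0.0326] yaw 0.142 tilt [ 0.002  0.    -1.   ] shift [-0.0028 -0.0008  0.0106] wz deg -0.06
```

Call:
{"name": "drive_tool", "arguments": {"plan": [[-0.002, -0.001, 0.004, 0, 0, 0, -1], [0, 0, 0.004, 0, 0, 0, -1], [0, 0, 0.002, 0, 0, 0, -1], [0, 0, 0, 0, 0, 0, -1], [0, 0, 0, 0, 0, 0, -1]]}}

```text
t: 17.95
tcp_pos: [0.4592, 0.1369, 0.0219]
tool_rot: [0.997, 0.071, -0.0, -0.0]
force: [-1.2, -0.0, 3.5]
finger_gap: 0.621
gripper_force: 22.7
```

Call:
{"name": "drive_tool", "arguments": {"plan": [[0, 0, 0, 0, 0, 0, 0.5], [0, 0, 0, 0, 0, 0, 0.8], [0, 0, 0, 0, 0, 0, 0.8], [0, 0, 0, 0, 0, 0, 0.8], [0, 0, -0.03, 0, 0, 0, 0.8], [0, 0, -0.04, 0, 0, 0, 0.8], [0, 0, -0.045, 0, 0, 4.5, 0.8], [0, 0, -0.035, 0, 0, 4.5, 0.8], [0, 0, 0, 0, 0, 0, 0.8], [0, 0, 0, 0, 0, 0, 0.8]]}}

```text
t: 18.95
tcp_pos: [0.4595, 0.1369, 0.1725]
tool_rot: [1.0, -0.007, 0.001, -0.0]
force: [-0.1, 0.1, -0.5]
finger_gap: 0.9
gripper_force: 0.0
```

Run:
```python
from h import *
d=wsnap('w8'); P=wcloud(d); Z=P[...,2]
m=(Z>.022)&(Z<.045)&(np.hypot(P[...,0]-.4595,P[...,1]-.1397)<.05); q=P[m][:,:2]
print('star',m.sum(),cv2.minAreaRect(q.astype(np.float32)),np.round(q.mean(0),4))
m=(Z>.012)&(Z<.035)&(np.hypot(P[...,0]-.626,P[...,1]-.2505)<.04); q=P[m][:,:2]
print('ring',m.sum(),cv2.minEnclosingCircle(q.astype(np.float32)),np.round(q.mean(0),4))
go(.626,.2505,.14,-.015)
```

```text
star 790 ((0.4604143500328064, 0.13710711896419525), (0.06178431212902069, 0.05896752327680588), 8.570109367370605) [0.4583 0.1398]
ring 948 ((0.6268743872642517, 0.2523026168346405), 0.03152570500969887) [0.6285 0.2548]
pos [0.4586 0.1368 0.1714] yaw -0.0143 tilt [-0.001 -0.    -1.   ] shift [ 0.1658 -0.1161  0.0313] wz deg 0.04
```

View pics/w8.png

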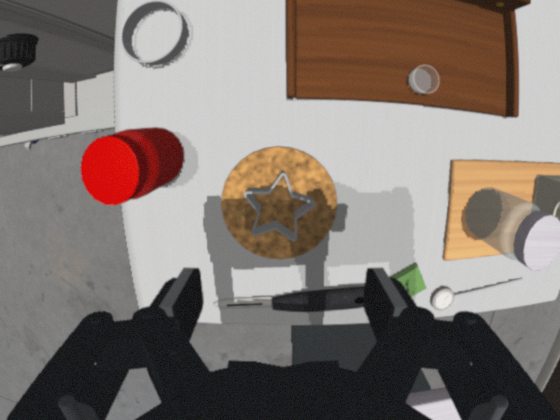

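Star (277,207) lies centred on the trivet; the ring is at (157,33) and the jar stands upright on the board. On to the ring.

Call:
{"name": "drive_tool", "arguments": {"plan": [[0.033, -0.0233, 0, 0, 0, 0, 0.75], [0.033, -0.0233, 0, 0, 0, 0, 0.75], [0.033, -0.0233, 0, 0, 0, 0, 0.75], [0.033, -0.0233, 0, 0, 0, 0, 0.75], [0.033, -0.0233, 0.02, 0, 0, 0, 0.75], [0, 0, 0.02, 0, 0, 0, 0.75], [0, 0, 0, 0, 0, 0, 0.75], [0, 0, 0, 0, 0, 0, 0.75], [0, 0, 0, 0, 0, 0, 0.75]]}}

```text
t: 19.9
tcp_pos: [0.6253, 0.2506, 0.1316]
tool_rot: [1.0, -0.007, -0.001, 0.0]
force: [0.8, -2.0, 0.7]
finger_gap: 0.875
gripper_force: 0.0
```

Run:
```python
from h import *
d=wsnap('w9'); P=wcloud(d); Z=P[...,2]
m=(Z>.014)&(Z<.035)&(np.hypot(P[...,0]-.627,P[...,1]-.2515)<.042); q=P[m][:,:2]
print('ring',m.sum(),cv2.minEnclosingCircle(q.astype(np.float32)),cv2.fitEllipse(q[cv2.convexHull(q.astype(np.float32),returnPoints=False)[:,0]].astype(np.float32)))
m=(Z>.05)&(P[...,1]>.28)&(P[...,0]>.57)&(P[...,0]<.7); print('wall',m.sum(),np.percentile(P[m][:,1],[0,1,10]) if m.any() else '')
go(.627,.2515,.016,-.015)
```

```text
ring 1000 ((0.6270530223846436, 0.2527737319469452), 0.0314963199198246) ((0.6271494030952454, 0.2527009844779968), (0.061837561428546906, 0.062295787036418915), 8.065595626831055)
wall 44912 [0.28000176 0.28286235 0.29940693]
pos [0.6256 0.2505 0.1322] yaw -0.0147 tilt [-0. -0. -1.] shift [ 0.0014 -0.001   0.1162] wz deg 0.02
```

Call:
{"name": "drive_tool", "arguments": {"plan": [[0.001, -0.002, 0.03, 0, 0, 0, 0.75], [0, 0, 0.03, 0, 0, 0, 0.75], [0, 0, 0.025, 0, 0, 0, 0.75], [0, 0, 0.015, 0, 0, 0, 0.75], [0, 0, 0.01, 0, 0, 0, 0.75], [0, 0, 0.004, 0, 0, 0, 0.75], [0, 0, 0, 0, 0, 0, 0.75], [0, 0, 0, 0, 0, 0, 0.75]]}}

```text
t: 20.75
tcp_pos: [0.6267, 0.2506, 0.0182]
tool_rot: [1.0, -0.007, -0.001, 0.001]
force: [0.0, -6.3, -2.7]
finger_gap: 0.874
gripper_force: 0.0
```

Call:
{"name": "drive_tool", "arguments": {"plan": [[0, 0, 0, 0, 0, 0, -1], [0, 0, 0, 0, 0, 0, -1], [0, 0, 0, 0, 0, 0, -1], [0, 0, 0, 0, 0, 0, -1], [0, 0, 0, 0, 0, 0, -1], [0, 0, 0, 0, 0, 0, -1]], "newtons": 20}}

```text
t: 21.35
tcp_pos: [0.6279, 0.2515, 0.0198]
tool_rot: [1.0, -0.008, 0.001, 0.0]
force: [-0.5, -5.9, 1.9]
finger_gap: 0.694
gripper_force: 21.4
```

Run:
```python
from h import *
go(.633,.0125,.12,-.015)
```

```text
pos [0.6279 0.2515 0.0198] yaw -0.0154 tilt [ 0.002 -0.001 -1.   ] shift [ 0.009  0.239 -0.1  ] wz deg -0.02
```

Call:
{"name": "drive_tool", "arguments": {"plan": [[0, 0.003, -0.02, 0, 0, 0, -1], [0, 0.006, -0.03, 0, 0, 0, -1], [0, 0.02, -0.03, 0, 0, 0, -1], [0, 0.03, -0.02, 0, 0, 0, -1], [0.0015, 0.035, 0, 0, 0, 0, -1], [0.0015, 0.035, 0, 0, 0, 0, -1], [0.0015, 0.035, 0, 0, 0, 0, -1], [0.0015, 0.035, 0, 0, 0, 0, -1], [0.0015, 0.035, 0, 0, 0, 0, -1], [0, 0.005, 0, 0, 0, 0, -1]]}}

```text
t: 22.35
tcp_pos: [0.6319, 0.0098, 0.1193]
tool_rot: [1.0, -0.01, 0.002, 0.001]
force: [0.4, 0.4, -0.6]
finger_gap: 0.692
gripper_force: 22.2
```

Call:
{"name": "drive_tool", "arguments": {"plan": [[0, 0, 0, 0, 0, 0, -1], [0, 0, 0, 0, 0, 0, -1]]}}

```text
t: 22.55
tcp_pos: [0.6309, 0.0147, 0.1184]
tool_rot: [1.0, -0.007, 0.0, -0.0]
force: [-0.8, 0.5, -0.0]
finger_gap: 0.688
gripper_force: 22.2
```

Run:
```python
from h import *
go(.634,.0125,.028,-.015); d=wsnap('w10'); P=wcloud(d); T=pose()
q=(P-T[:3,3])@T[:3,:3]; m=(abs(q[...,0])<.06)&(abs(q[...,1])<.03)&(q[...,2]>-.0)&(q[...,2]<.04)
h=q[m]; print(m.sum(),np.round(np.percentile(h,[1,50,99],axis=0),4))
```

```text
pos [0.6309 0.0147 0.1184] yaw -0.0146 tilt [ 0.001  0.001 -1.   ] shift [0.0031 0.0022 0.0904] wz deg 0.02
3945 [[-0.0303 -0.0278  0.0003]
 [-0.018   0.0001  0.0086]
 [ 0.0294  0.0295  0.0184]]
```

View pics/w10.png

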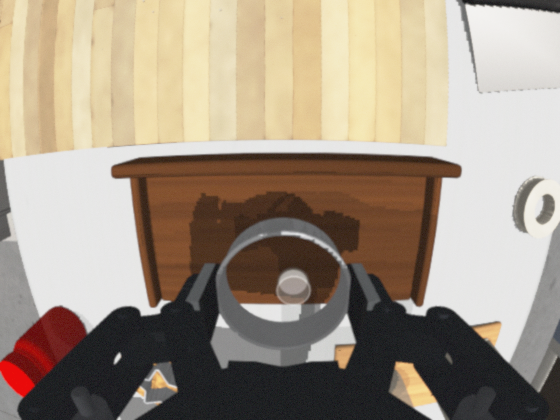

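Ring held level between the pads (282,285), stand below, cap clear in front.

Call:
{"name": "drive_tool", "arguments": {"plan": [[0.002, 0.002, 0.025, 0, 0, 0, -1], [0, 0, 0.025, 0, 0, 0, -1], [0, 0, 0.02, 0, 0, 0, -1], [0, 0, 0.01, 0, 0, 0, -1], [0, 0, 0.005, 0, 0, 0, -1], [0, 0, 0, 0, 0, 0, -1], [0, 0, 0, 0, 0, 0, -1], [0, 0, 0, 0, 0, 0, -1]]}}

```text
t: 23.4
tcp_pos: [0.6337, 0.0117, 0.0339]
tool_rot: [1.0, -0.007, 0.001, 0.0]
force: [-0.6, 0.2, 1.2]
finger_gap: 0.691
gripper_force: 22.2
```

Run:
```python
from h import *
go(.634,.0125,.028,-.015)
```

```text
pos [0.6337 0.0117 0.0339] yaw -0.0148 tilt [ 0.002 -0.    -1.   ] shift [ 0.0002 -0.0008  0.0059] wz deg 0.01
```

Call:
{"name": "drive_tool", "arguments": {"plan": [[0, 0, 0.003, 0, 0, 0, -1], [0, 0, 0.003, 0, 0, 0, -1], [0, 0, 0, 0, 0, 0, -1], [0, 0, 0, 0, 0, 0, -1]]}}

```text
t: 23.8
tcp_pos: [0.6333, 0.0116, 0.0274]
tool_rot: [1.0, -0.008, 0.001, 0.0]
force: [-0.2, -0.7, 4.3]
finger_gap: 0.69
gripper_force: 22.7
```

Touching down. Release, lift, and check.

Call:
{"name": "drive_tool", "arguments": {"plan": [[0, 0, 0, 0, 0, 0, 0.6], [0, 0, 0, 0, 0, 0, 0.9], [0, 0, 0, 0, 0, 0, 0.9], [0, 0, 0, 0, 0, 0, 0.9], [0, 0, -0.03, 0, 0, 0, 1], [0, 0, -0.04, 0, 0, 0, 1], [0, 0, -0.045, 0, 0, 0, 1], [-0.03, 0, -0.045, 0, 0, 0, 1], [-0.02, 0, -0.03, 0, 0, 0, 1], [0, 0, 0, 0, 0, 0, 1]]}}

```text
t: 24.8
tcp_pos: [0.5851, 0.0126, 0.2179]
tool_rot: [1.0, -0.007, 0.003, 0.001]
force: [0.0, -0.3, 0.2]
finger_gap: 1.003
gripper_force: 0.0
```

Call:
{"name": "drive_tool", "arguments": {"plan": [[0, 0, 0, 0, 0, 0, 1], [0, 0, 0, 0, 0, 0, 1]]}}

```text
t: 25.0
tcp_pos: [0.5851, 0.0124, 0.2122]
tool_rot: [1.0, -0.008, -0.001, -0.0]
force: [-0.7, -0.5, 0.9]
finger_gap: 1.0
gripper_force: 0.0
```

Run:
```python
from h import *
d=wsnap('w11'); P=wcloud(d); Z=P[...,2]
def c(n,x,y,r,a,b):
    m=(Z>a)&(Z<b)&(np.hypot(P[...,0]-x,P[...,1]-y)<r); q=P[m][:,:2].astype(np.float32); print(n,m.sum(),cv2.minEnclosingCircle(q) if m.any() else '')
c('ring',.633,.012,.042,.022,.045); c('star',.4604,.137,.045,.022,.045); c('jar',.4515,-.08,.04,.1,.125)
c('cap',.5776,.0065,.025,.017,.04)
m=(Z>.055)&(Z<.09)&(abs(P[...,0]-.45)<.06)&(abs(P[...,1]+.18)<.04); print('caddy',m.sum(),cv2.minAreaRect(P[m][:,:2].astype(np.float32)) if m.any() else '')
go(.4545,-.1797,.049,.036)
go(.4518,-.0798,.0665,-.015)
```

```text
ring 554 ((0.6330451369285583, 0.012065593153238297), 0.041949089616537094)
star 97 ((0.4490296542644501, 0.11997178941965103), 0.020086850970983505)
jar 758 ((0.4530922770500183, -0.07220646739006042), 0.023422127589583397)
cap 205 ((0.5832645893096924, 0.00750767020508647), 0.01934118941426277)
caddy 1123 ((0.4731312692165375, -0.17941366136074066), (0.04438032582402229, 0.052913181483745575), 0.6209900379180908)
pos [0.585  0.0125 0.2118] yaw -0.0149 tilt [-0.002  0.    -1.   ] shift [-0.1272  0.1942  0.163 ] wz deg -2.92
pos [0.585  0.0125 0.2118] yaw -0.0149 tilt [-0.002  0.    -1.   ] shift [-0.1315  0.0943  0.1455] wz deg 0.0
```

Call:
{"name": "drive_tool", "arguments": {"plan": [[-0.033, 0.0236, 0, 0, 0, 0, 1], [-0.033, 0.0236, 0, 0, 0, 0, 1], [-0.033, 0.0236, 0, 0, 0, 0, 1], [-0.0325, 0.0236, 0, 0, 0, 0, 1], [0, 0, 0.02, 0, 0, 0, 1], [0, 0, 0, 0, 0, 0, 1], [0, 0, 0, 0, 0, 0, 1], [0, 0, 0, 0, 0, 0, 1]]}}

```text
t: 25.85
tcp_pos: [0.4534, -0.0799, 0.1933]
tool_rot: [1.0, -0.007, 0.0, 0.0]
force: [0.2, -0.3, 0.1]
finger_gap: 0.999
gripper_force: 0.0
```

Run:
```python
from h import *
go(.4518,-.0798,.0665,-.015)
d=snap('top'); P=cloud(d); Z=P[...,2]
def c(n,x,y,r,a,b):
    m=(Z>a)&(Z<b)&(np.hypot(P[...,0]-x,P[...,1]-y)<r); q=P[m][:,:2].astype(np.float32); print(n,m.sum(),cv2.minEnclosingCircle(q) if m.any() else '',q.mean(0))
c('ring',.633,.012,.038,.022,.045); c('star',.4604,.137,.04,.022,.045); c('jar',.4515,-.08,.04,.1,.125)
d=wsnap('w12');P=wcloud(d); Z=P[...,2];c('jar w',.4515,-.08,.04,.1,.125);c('ring',.633,.012,.037,.022,.045)
```

```text
pos [ 0.4534 -0.0799  0.1933] yaw -0.014 tilt [ 0. -0. -1.] shift [-1.600e-03 -1.000e-04  1.268e-01] wz deg 0.06
ring 116 ((0.6359629034996033, 0.011926352977752686), 0.03517242893576622) [0.6340736  0.01135863]
star 111 ((0.4590425491333008, 0.14083492755889893), 0.032275691628456116) [0.46003553 0.14256676]
jar 84 ((0.43498992919921875, -0.07191630452871323), 0.018314097076654434) [ 0.4335114  -0.06866962]
jar w 3763 ((0.4502952992916107, -0.08087210357189178), 0.025183718651533127) [ 0.45176914 -0.08086913]
ring 534 ((0.6327037811279297, 0.01007060892879963), 0.03133823350071907) [0.62525326 0.01390859]
```

Call:
{"name": "drive_tool", "arguments": {"plan": [[-0.001, 0, 0.03, 0, 0, 0, 1], [0, 0, 0.035, 0, 0, 0, 1], [0, 0, 0.03, 0, 0, 0, 1], [0, 0, 0.02, 0, 0, 0, 1], [0, 0, 0.008, 0, 0, 0, 1], [0, 0, 0, 0, 0, 0, 1], [0, 0, 0, 0, 0, 0, 1], [0, 0, 0, 0, 0, 0, 1]]}}

```text
t: 26.75
tcp_pos: [0.4522, -0.0802, 0.0714]
tool_rot: [1.0, -0.007, 0.001, 0.001]
force: [-0.7, 0.0, -0.1]
finger_gap: 0.997
gripper_force: 0.0
```

Run:
```python
from h import *
go(.4518,-.0798,.0665,-.015)
```

```text
pos [ 0.4522 -0.0802  0.0714] yaw -0.0146 tilt [ 0.002 -0.001 -1.   ] shift [-0.0004 -0.0004  0.0049] wz deg 0.02
```

Call:
{"name": "drive_tool", "arguments": {"plan": [[0, 0, 0.004, 0, 0, 0, 1], [0, 0, 0, 0, 0, 0, 1], [0, 0, 0, 0, 0, 0, -1], [0, 0, 0, 0, 0, 0, -1], [0, 0, 0, 0, 0, 0, -1], [0, 0, 0, 0, 0, 0, -1], [0, 0, 0, 0, 0, 0, -1], [0, 0, 0, 0, 0, 0, -1], [0, 0, 0, 0, 0, 0, -1], [0, 0, 0, 0, 0, 0, -1]], "newtons": 40}}

```text
t: 27.75
tcp_pos: [0.4514, -0.0799, 0.0669]
tool_rot: [1.0, -0.007, 0.0, 0.0]
force: [-0.6, 0.4, 4.3]
finger_gap: 0.641
gripper_force: 41.4
```

Run:
```python
from h import *
go(.610,.0778,.18,-.015)
```

```text
pos [ 0.4514 -0.0799  0.0669] yaw -0.0148 tilt [ 0. -0. -1.] shift [ 0.1563 -0.16   -0.1131] wz deg 0.01
```

Call:
{"name": "drive_tool", "arguments": {"plan": [[0, 0, -0.025, 0, 0, 0, -1], [0, 0, -0.035, 0, 0, 0, -1], [0, 0, -0.035, 0, 0, 0, -1], [0.026, -0.0267, -0.015, 0, 0, 0, -1], [0.026, -0.0267, 0, 0, 0, 0, -1], [0.026, -0.0267, 0, 0, 0, 0, -1], [0.026, -0.0267, 0, 0, 0, 0, -1], [0.026, -0.0267, 0, 0, 0, 0, -1], [0.026, -0.0265, 0, 0, 0, 0, -1], [0, 0, 0, 0, 0, 0, -1]]}}

```text
t: 28.75
tcp_pos: [0.6128, 0.0809, 0.1759]
tool_rot: [1.0, -0.006, 0.002, -0.001]
force: [0.2, -0.2, -2.2]
finger_gap: 0.635
gripper_force: 44.3
```

Call:
{"name": "drive_tool", "arguments": {"plan": [[0, 0, 0.02, 0, 0, 0, -1], [0, 0, 0.02, 0, 0, 0, -1], [0, 0, 0.02, 0, 0, 0, -1], [0, 0, 0.02, 0, 0, 0, -1], [0, 0, 0, 0, 0, 0, -1], [0, 0, 0, 0, 0, 0, -1], [0, 0, 0, 0, 0, 0, -1]]}}

```text
t: 29.45
tcp_pos: [0.6102, 0.0774, 0.0973]
tool_rot: [1.0, -0.008, 0.001, 0.0]
force: [0.2, -0.2, -2.5]
finger_gap: 0.637
gripper_force: 44.3
```

Run:
```python
from h import *
go(.610,.0778,.067,-.015)
```

```text
pos [0.6102 0.0774 0.0973] yaw -0.0151 tilt [ 0.001 -0.    -1.   ] shift [-0.0002 -0.0004  0.0303] wz deg -0.01
```

Call:
{"name": "drive_tool", "arguments": {"plan": [[0, 0, 0.014, 0, 0, 0, -1], [0, 0, 0.008, 0, 0, 0, -1], [0, 0, 0.004, 0, 0, 0, -1], [0, 0, 0.002, 0, 0, 0, -1], [0, 0, 0, 0, 0, 0, -1], [0, 0, 0, 0, 0, 0, -1], [0, 0, 0, 0, 0, 0, -1]]}}

```text
t: 30.15
tcp_pos: [0.6099, 0.0777, 0.0687]
tool_rot: [1.0, -0.007, 0.0, 0.0]
force: [-0.0, 0.5, -1.3]
finger_gap: 0.638
gripper_force: 44.3
```

Call:
{"name": "drive_tool", "arguments": {"plan": [[0, 0, 0.002, 0, 0, 0, -1], [0, 0, 0, 0, 0, 0, -1], [0, 0, 0, 0, 0, 0, -1]]}}

```text
t: 30.45
tcp_pos: [0.6102, 0.0777, 0.067]
tool_rot: [1.0, -0.007, 0.001, 0.0]
force: [0.4, -0.1, 0.7]
finger_gap: 0.638
gripper_force: 44.7
```

Call:
{"name": "drive_tool", "arguments": {"plan": [[0, 0, 0, 0, 0, 0, 0.8], [0, 0, 0, 0, 0, 0, 1], [0, 0, 0, 0, 0, 0, 1], [0, 0, 0, 0, 0, 0, 1], [0, 0, -0.03, 0, 0, 0, 1], [0, 0, -0.04, 0, 0, 0, 1], [0, 0, -0.045, 0, 0, 0, 1], [0, 0, -0.035, 0, 0, -2.9, 1], [0, 0, 0, 0, 0, 0, 1], [0, 0, 0, 0, 0, 0, 1]]}}

```text
t: 31.45
tcp_pos: [0.6099, 0.0777, 0.2174]
tool_rot: [1.0, 0.018, 0.001, 0.0]
force: [-0.6, -1.0, -0.1]
finger_gap: 0.995
gripper_force: 0.0
```

Run:
```python
from h import *
go(.4545,-.1797,.2,.036)
```

```text
pos [0.6099 0.0777 0.2174] yaw 0.0354 tilt [ 0.002 -0.    -1.   ] shift [-0.1645  0.2517  0.0171] wz deg -0.03
```

Call:
{"name": "drive_tool", "arguments": {"plan": [[-0.0274, 0.042, 0, 0, 0, 0, 1], [-0.0274, 0.042, 0, 0, 0, 0, 1], [-0.0274, 0.042, 0, 0, 0, 0, 1], [-0.0274, 0.042, 0, 0, 0, 0, 1], [-0.0274, 0.042, 0, 0, 0, 0, 1], [-0.0274, 0.042, 0, 0, 0, 0, 1], [0, 0, 0.04, 0, 0, 0, 1], [0, 0, 0.04, 0, 0, 0, 1], [0, 0, 0, 0, 0, 0, 1], [0, 0, 0, 0, 0, 0, 1]]}}

```text
t: 32.45
tcp_pos: [0.4538, -0.1785, 0.1352]
tool_rot: [1.0, 0.018, -0.002, -0.001]
force: [0.9, 0.4, 0.9]
finger_gap: 1.002
gripper_force: 0.0
```

Run:
```python
from h import *
go(.4545,-.1797,.049,.036)
d=wsnap('w13'); P=wcloud(d); Z=P[...,2]
m=(Z>.055)&(Z<.09)&(abs(P[...,0]-.46)<.06)&(abs(P[...,1]+.18)<.035); q=P[m]; print('caddy y range',np.percentile(q[:,1],[1,50,99]),m.sum(), 'x max',np.percentile(q[:,0],99))
```

```text
pos [ 0.4538 -0.1785  0.1352] yaw 0.0356 tilt [-0.004  0.003 -1.   ] shift [0.001  0.0015 0.0862] wz deg -0.02
caddy y range [-0.20585797 -0.18076742 -0.15538734] 5960 x max 0.4944141794880601
```

Call:
{"name": "drive_tool", "arguments": {"plan": [[0, 0.001, 0.03, 0, 0, 0, 1], [0, 0, 0.025, 0, 0, 0, 1], [0, 0, 0.018, 0, 0, 0, 1], [0, 0, 0.009, 0, 0, 0, 1], [0, 0, 0, 0, 0, 0, 1], [0, 0, 0, 0, 0, 0, 1], [0, 0, 0, 0, 0, 0, 1]]}}

```text
t: 33.2
tcp_pos: [0.4557, -0.1807, 0.0556]
tool_rot: [1.0, 0.018, 0.001, 0.001]
force: [0.0, -0.1, 0.4]
finger_gap: 1.002
gripper_force: 0.0
```

Run:
```python
from h import *
go(.4545,-.1797,.049,.036)
```

```text
pos [ 0.4557 -0.1807  0.0556] yaw 0.0361 tilt [ 0.002 -0.002 -1.   ] shift [-0.0012 -0.001   0.0066] wz deg 0.0
```

Call:
{"name": "drive_tool", "arguments": {"plan": [[-0.001, -0.0005, 0.005, 0, 0, 0, 1], [0, 0, 0.001, 0, 0, 0, 1], [0, 0, 0, 0, 0, 0, -1], [0, 0, 0, 0, 0, 0, -1], [0, 0, 0, 0, 0, 0, -1], [0, 0, 0, 0, 0, 0, -1], [0, 0, 0, 0, 0, 0, -1], [0, 0, 0, 0, 0, 0, -1], [0, 0, 0, 0, 0, 0, -1], [0, 0, 0, 0, 0, 0, -1]], "newtons": 40}}

```text
t: 34.2
tcp_pos: [0.4538, -0.1798, 0.0486]
tool_rot: [1.0, 0.018, 0.0, -0.0]
force: [-0.5, 0.8, 6.0]
finger_gap: 0.594
gripper_force: 42.3
```

Call:
{"name": "drive_tool", "arguments": {"plan": [[0, 0, -0.025, 0, 0, 0, -1], [0, 0, -0.035, 0, 0, 0, -1], [0, 0, -0.035, 0, 0, 2.9, -1], [0, 0, -0.01, 0, 0, 0, -1], [0, 0, 0, 0, 0, 0, -1], [0, 0, 0, 0, 0, 0, -1]]}}

```text
t: 34.8
tcp_pos: [0.453, -0.1793, 0.1521]
tool_rot: [1.0, -0.007, -0.001, -0.001]
force: [0.1, -0.4, -2.8]
finger_gap: 0.59
gripper_force: 44.5
```

Run:
```python
from h import *
go(.6055,-.0530,.16,-.015)
```

```text
pos [ 0.453  -0.1793  0.1521] yaw -0.0143 tilt [-0.002  0.001 -1.   ] shift [ 0.1507 -0.1284 -0.008 ] wz deg 0.04
```

Call:
{"name": "drive_tool", "arguments": {"plan": [[0.025, -0.0214, 0, 0, 0, 0, -1], [0.025, -0.0214, 0, 0, 0, 0, -1], [0.025, -0.0214, 0, 0, 0, 0, -1], [0.025, -0.0214, 0, 0, 0, 0, -1], [0.025, -0.0214, 0, 0, 0, 0, -1], [0.025, -0.0214, 0, 0, 0, 0, -1], [0, 0, 0.03, 0, 0, 0, -1], [0, 0, 0.03, 0, 0, 0, -1], [0, 0, 0, 0, 0, 0, -1], [0, 0, 0, 0, 0, 0, -1]]}}

```text
t: 35.8
tcp_pos: [0.6042, -0.0533, 0.0911]
tool_rot: [1.0, -0.007, -0.003, -0.001]
force: [0.4, -0.3, -2.9]
finger_gap: 0.594
gripper_force: 44.4
```

Run:
```python
from h import *
go(.605,-.0530,.049,-.015)
```

```text
pos [ 0.6042 -0.0533  0.0911] yaw -0.0148 tilt [-0.005  0.001 -1.   ] shift [ 0.001  -0.0003  0.0421] wz deg 0.01
```

Call:
{"name": "drive_tool", "arguments": {"plan": [[0, 0, 0.018, 0, 0, 0, -1], [0, 0, 0.012, 0, 0, 0, -1], [0, 0, 0.006, 0, 0, 0, -1], [0, 0, 0.002, 0, 0, 0, -1], [0, 0, 0, 0, 0, 0, -1], [0, 0, 0, 0, 0, 0, -1], [0, 0, 0, 0, 0, 0, -1]]}}

```text
t: 36.5
tcp_pos: [0.6062, -0.0538, 0.056]
tool_rot: [1.0, -0.007, 0.001, 0.0]
force: [0.6, 0.5, -3.8]
finger_gap: 0.595
gripper_force: 44.4
```

Call:
{"name": "drive_tool", "arguments": {"plan": [[-0.0005, 0, 0.004, 0, 0, 0, -1], [0, 0, 0.003, 0, 0, 0, -1], [0, 0, 0, 0, 0, 0, -1], [0, 0, 0, 0, 0, 0, -1], [0, 0, 0, 0, 0, 0, -1]]}}

```text
t: 37.0
tcp_pos: [0.6053, -0.0536, 0.0487]
tool_rot: [1.0, -0.007, 0.0, 0.0]
force: [-1.0, 1.9, 2.1]
finger_gap: 0.593
gripper_force: 45.0
```

Call:
{"name": "drive_tool", "arguments": {"plan": [[0, 0, 0, 0, 0, 0, 0.7], [0, 0, 0, 0, 0, 0, 0.7], [0, 0, 0, 0, 0, 0, 0.7], [0, 0, 0, 0, 0, 0, 0.7], [0, 0, -0.03, 0, 0, 0, 0.7], [0, 0, -0.04, 0, 0, 0, 0.7], [0, 0, -0.045, 0, 0, 0, 0.7], [0, 0, -0.035, 0, 0, 0, 0.7], [-0.04, 0.03, -0.01, 0, 0, 0, 0.7], [-0.04, 0.03, -0.01, 0, 0, 0, 0.7]]}}

```text
t: 38.0
tcp_pos: [0.5263, -0.1117, 0.2196]
tool_rot: [1.0, -0.006, 0.002, 0.001]
force: [0.1, -0.5, 0.1]
finger_gap: 0.847
gripper_force: 0.0
```

Call:
{"name": "drive_tool", "arguments": {"plan": [[-0.03, 0.04, -0.01, 0, 0, 0, 0.7], [-0.03, 0.045, -0.01, 0, 0, 0, 0.7], [0, 0.045, 0, 0, 0, 0, 0.7], [0, 0.045, 0, 0, 0, 0, 0.7], [0, 0, 0, 0, 0, 0, 0.7], [0, 0, 0, 0, 0, 0, 0.7]]}}

```text
t: 38.6
tcp_pos: [0.4662, -0.2813, 0.2366]
tool_rot: [1.0, -0.009, -0.0, -0.0]
force: [-0.9, -0.8, 0.3]
finger_gap: 0.854
gripper_force: 0.0
```

Run:
```python
from h import *
d=snap('top','top1'); P=cloud(d); Z=P[...,2]; d0=dict(np.load('top0.npz')); P0=cloud(d0)
def c(n,P,x,y,r,a,b):
    Z=P[...,2]; m=(Z>a)&(Z<b)&(np.hypot(P[...,0]-x,P[...,1]-y)<r); q=P[m][:,:2].astype(np.float32); print(n,m.sum(),np.round(cv2.minEnclosingCircle(q)[0],4),cv2.minEnclosingCircle(q)[1],np.round(q.mean(0),4))
c('ring',P,.633,.012,.038,.022,.045); c('star',P,.4604,.137,.04,.022,.045)
for Q in(P0,P):
    c('jar',Q,.607,.078,.035,.1,.115); c('cap',Q,.5776,.0065,.02,.016,.035); c('tape',Q,.64,-.233,.035,.01,.03)
    m=(Q[...,2]>.06)&(Q[...,2]<.085)&(abs(Q[...,0]-.605)<.05)&(abs(Q[...,1]+.054)<.035); print('caddy',m.sum(),cv2.minAreaRect(Q[m][:,:2].astype(np.float32)),Q[m].mean(0))
print(manip.sense()['t'])
```

```text
ring 109 [0.6313 0.0122] 0.03191345930099487 [0.6345 0.0113]
star 111 [0.459  0.1411] 0.03228568285703659 [0.4592 0.1422]
jar 484 [0.6064 0.0795] 0.024865226820111275 [0.6063 0.0791]
cap 38 [0.5766 0.0077] 0.013418331742286682 [0.5767 0.0079]
tape 418 [ 0.6387 -0.2323] 0.029971040785312653 [ 0.6394 -0.2319]
caddy 365 ((0.6046929359436035, -0.05547327548265457), (0.07423185557126999, 0.049954693764448166), 1.0327128171920776) [ 0.60241024 -0.05564432  0.06879179]
jar 484 [0.6076 0.0772] 0.025309192016720772 [0.6069 0.0775]
cap 34 [0.5767 0.0077] 0.013551241718232632 [0.5764 0.0083]
tape 417 [ 0.6394 -0.2318] 0.029389657080173492 [ 0.6394 -0.2319]
caddy 407 ((0.6061833500862122, -0.05315813049674034), (0.05136464908719063, 0.07562194019556046), 88.95845031738281) [ 0.60398333 -0.05295817  0.06900303]
38.65
```

View pics/top1.png

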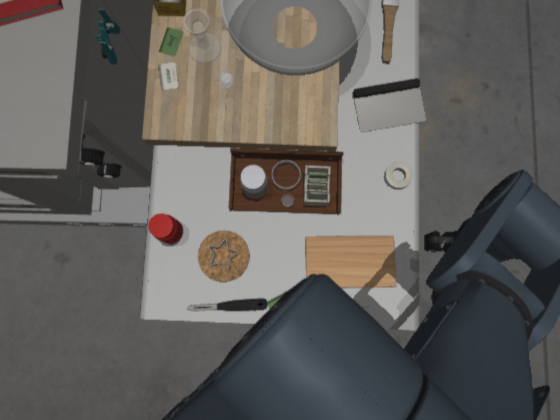

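The picture shows the star on the trivet (224,254), the ring in the stand's back place (286,174), and the jar (253,180) and caddy (317,184) within about 3 mm of their starts. The cap and tape have not moved.

```bash
python3 -c "
from station import manip; print(manip.sign_off())"
```

```text
the job is handed in; nothing more can be done
None
```

Handed in at about 39 s: the star is on the trivet and the ring is in the stand's back place. The caddy and jar are back within about 3 mm of where they stood, and the cap and tape have not moved; the hand-in returned no verdict.

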